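# Put the saucepan lid away in the lid rack

### The arm

A 6-joint arm with a two-finger parallel gripper is mounted at the origin on a cart in front of the work surface, level with it; the furniture and walls round the work are solid. World frame = base frame: x ahead of the robot, y to its left, z up, the work surface at z = 0. Lengths are in m, angles in rad, forces in N, time in s.
With the tool pointing down it reaches from about 0.3 to 0.775 m from the base axis. Payload 14.6 kg.
Tool frame: the origin (TCP) lies midway between the tips of the shut fingers; the grasp point (between the pads) lies 19 mm behind it (ctrl.pinch_z is the distance from the TCP to the grasp point, in m); z points along the fingers, y is the line along which they close (so a half turn about z gives the same grasp; the last joint's range is limited). The gripper opens to 94 mm and grips with 3 to 60 N. Pads are 16 mm wide; open, the fingers measure 119 mm over their backs; the gripper's body (75 mm by 177 mm) begins 78 mm behind the grasp point.
Start: joints at [-1.208, 0.3, 1.521, -0, 1.321, -0.067], TCP at [0.229, -0.5, 0.205] pointing down, gripper open.
Joint ranges: [-3.03, 3.03], [-0.79, 2.21], [0.23, 2.52], [-1.04, 4.18], [0, 3.07], [-2.55, 2.55]. Speed limits (rad/s): [2.22, 2.22, 2.57, 3.14, 3.14, 3.14].

### API

Orientations are given as [roll, pitch, yaw] about the fixed x, y, z axes, in that order (R = Rz(yaw) Ry(pitch) Rx(roll)).
In Python, from station import ctrl gives the robot as it stands.
- The arm moves only by the tool jog_arm, never from a script. Its argument "motion" is a list of rows, each a list of 7 numbers: the shift along the tool's x, y, z in m, then the turn, a rotation vector about the tool's x, y, z in rad, then the opening, from -1 (shut) to 1 (fully open). In form: [[tx, ty, tz, rx, ry, rz, gripper], ...]. A call has 1 to 5 rows; each row shifts and turns the commanded pose from where the row before left it, along the tool's axes as they then stand; what a row does not reach is not made up. A row lasts 1/10 s, in which the tool goes at most 50 mm and 8.59 degrees, less where a joint would pass 70% of its speed; a pose out of reach is approached as far as the arm can. A call is refused whole if a number of a shift passes 0.05 or a number of a turn 0.15, either way. A call with a gripper value outside its range is refused whole. The fingers move at their own pace and stop on an object; "squeeze" is the grip in N (left out, the last holds). Time passes only in rows, so rows that do not move let the fingers close. It gives the time, the measured TCP pose, the force, the opening and the grip force at its end, in the units of the state.
- ctrl.get_obs(): the state, without advancing time (a new reading comes with each control period).
- ctrl.camera(name): name is "scene" or "top" or "wrist"; returns the picture (384x512x3 uint8, red, green, blue); there is no depth.
- ctrl.camera_model(name): a dict with "intrinsics" (3x3 intrinsics, pixels), "rvec" (rotation vector, rad) and "tvec" (3), from world to camera coordinates, as OpenCV has them. Camera axes: x right, y down, z forward; pixel columns grow to the right and rows downward; lengths in m; the calibration is good to about 2 mm. A picture is of the moment at which its call begins: read the wrist's pose just before it. camera_model takes no time and is no camera call; for the wrist camera it gives the pose at the moment of the call.
- ctrl.hand_in(): hands the job in; it is judged then, once.
The state is a dict: "time_s": time; "qpos": joint angles; "joint_vel": joint speeds; "tau": joint torques, N m; "ee_pos": TCP position; "eef_rot": TCP orientation; "force": force on the tool from outside, world axes, zero at the start; "moment": the same for the moment, N m; "grip_width": finger opening in m; "grip_force": force on a finger pad.
Only numpy, scipy, OpenCV 4.12 (cv2) and the standard library are available. Lean on these libraries where they do the work, as an engineer would, in place of code of your own. Each camera call takes 0.05 s, during which the arm holds its last target. There are 200 camera calls.

### The job

Put the saucepan lid away in the wire lid rack: stand it on its edge in the gap directly in front of the chopping board, resting fully down on the rack's two rails, with its handle facing the front of the rack. Lower it in gently rather than dropping it, and do not disturb the board in the rack or the mug, glass and salt cellar standing nearby.

Things in the scene. Friction and masses are not known exactly. Their poses are not given: they have to be found in the camera images.
- pan_lid: Round steel saucepan lid, 160 mm across, 0.21 to 0.42 kg, first lying flat on the worktop, handle up. Origin: centre of its underside; z: its axis, to the handle side; x: along the handle bar (crosswise to the robot). A skirt 144 mm across spans z = 0 to 4 mm, the rim (160 mm) z = 4 to 8 mm; above it a low dome, 16 mm at the centre, 13.5 mm at half radius.
- lid_centre (a point): Point on the lid's axis in the middle plane of its rim, 6 mm above the underside.
- lid_handle (a point): Centre of the lid's black bar handle, on the lid's axis 42 mm above the underside. The bar is 74 mm long (lid's x), 12 mm wide (y), 10 mm thick (z), flat-sided, on two posts of 10 mm diameter at x = +-27 mm; below it 21 mm are open down to the dome.
- lid_rack: Chromed wire rack, fixed, 160 x 160 mm. Origin: on the worktop under its middle; -x its front (facing the sink side), z up. Two rails of 6 mm diameter run along x at y = +-40 mm, axes at z = 25 mm. On each stand 5 mm tines at x = -50, -25, 0, 25 mm (at rail height), 55 mm long, raked back 12 degrees (tops toward +x, tips at z = 81 mm); at x = 50 mm a loop 110 mm long, same rake.
- gap_foot (a point): Middle of the gap to use, at the height of the rail axes (z = 25 mm), halfway between the rails: the gap between the tines at x = 0 and x = 25 mm of the rack, directly in front of the board's gap (25 to 50 mm). The gaps are 19 mm clear. A lid stands there with its rim dipping between the two rails and leans back on the tines behind it.
- gap_seat (a point): Where lid_centre lies when the lid stands fully down on both rails in the middle of the gap to use and leans like the tines: 28 mm behind the rack's origin (+x) and 96 mm above the worktop, on its middle plane. Let go there, the lid settles back against the tines, some 7 mm from this point and leaning up to 14 degrees more than they do.
- board_blue: Small plastic chopping board, 235 mm wide, 185 mm high, 9 mm thick, standing loose in the rearmost gap of the rack, leaning on the back loop. Origin: middle of its lower edge; z up along the board, y along its thickness. It stays where it is.
- board_top (a point): Middle of the upper edge of the chopping board, 185 mm up the board from its origin.
- mug: White espresso cup with a handle, 60 mm across, 49 mm high, bystander. Origin: centre of its underside.
- glass: Small clear drinking glass, 48 mm across, 61 mm high, bystander. Origin: centre of its underside.
- salt: Salt cellar with a grey top, 44 mm across, 90 mm high, bystander. Origin: centre of its underside.
Not all that is in view belongs to the job. Several things have the shape of the pan_lid; the one meant has the colours described above.

How it is judged:
At the end, for the whole second after the job is handed in: The lid stands on the rails in the gap before the board: lid_centre within 18 mm of gap_seat, lid axis within 0.55 rad of the rack's x, handle to the front, at rest; board moved under 15 mm (top 30), mug, glass and salt cellar under 20 mm (distance between lid_centre and gap_seat below 0.018 m and angle between the z axis of pan_lid and the x axis of lid_rack, either way round below 0.55 rad and x of lid_handle in the frame of lid_rack below 0.025 m and linear speed of pan_lid below 0.02 m/s and distance of board_blue from where it was at the start of the episode below 0.015 m and distance of board_top from where it was at the start of the episode below 0.03 m and distance of each of mug, glass, salt from where it was at the start of the episode below 0.02 m); the robot touches nothing.
It fails at once if the lid is dropped: it moves faster than 0.5 m/s without being held (linear speed of pan_lid above 0.5 m/s and contact force between pan_lid and the fingers below 0.2 N).
It fails at once if the lid is pressed on the rack with more than 40 N (contact force between pan_lid and lid_rack above 40 N).
It fails at once if the board is knocked: it tips more than 0.6 rad from upright (angle between board_blue's own z axis and vertical above 0.6 rad).
It fails at once if the mug, glass or salt cellar is pushed 30 mm or more (distance of any of mug, glass, salt from where it was at the start of the episode above 0.03 m).
It also fails if it takes over 46 s, if anything falls off the work surface, if the arm or the gripper's body presses on something with over 40 N, if the wrist force passes 120 N, or if a joint passes its speed limit or range.

## Working session

There is one attempt and no reset: what is moved stays moved. The work goes in short steps, Python scripts to look and compute and a tool call to move; the robot and the scene stay as the last step left them, time stands still between calls to the robot, and variables do not carry over. Pictures are saved under pics/ and viewed, at most 10 in all, crops included, and the job is handed in when it is done.

Besides the shell and the picture viewer there is one more tool, called after "Call:" as name(argument=value, ...) on one line, values as JSON. jog_arm: Moves the arm, as the interface text tells. Its arguments: {"type":"object","properties":{"motion":{"type":"array"},"squeeze":{"type":"number"}},"required":["motion"]}

```bash
mkdir -p pics; ls; python3 - <<'E'
from station import ctrl
import cv2,numpy as np
for n in ("scene","top"):
    cv2.imwrite(f"pics/{n}0.png",ctrl.camera(n)[:,:,::-1])
    m=ctrl.camera_model(n);print(n,np.round(m["intrinsics"],1).tolist(),np.round(m["rvec"],3),np.round(m["tvec"],3))
o=ctrl.get_obs();print(o["time_s"],o["ee_pos"],o["eef_rot"],ctrl.pinch_z)
E
```

```text
pics
scene [[491.1, 0.0, 263.5], [0.0, 491.1, 191.7], [0.0, 0.0, 1.0]] [ 2.049 -1.125  0.54 ] [-0.286  0.439  1.079]
top [[425.2, 0.0, 252.2], [0.0, 425.2, 200.2], [0.0, 0.0, 1.0]] [ 2.079 -2.149  0.232] [0.034 0.602 1.153]
0.1 [ 0.22910138 -0.49975326  0.20492898] [-3.14052854e+00 -7.25600052e-05  4.29826031e-01] 0.0188
```

View pics/top0.png

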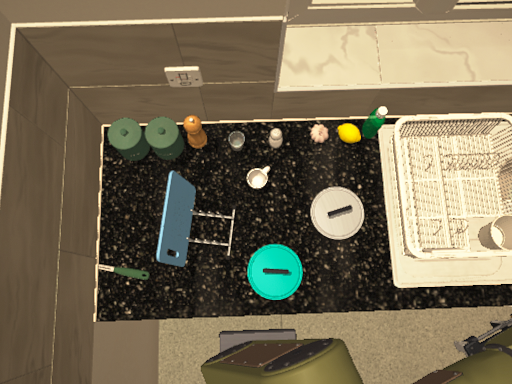

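View pics/scene0.png

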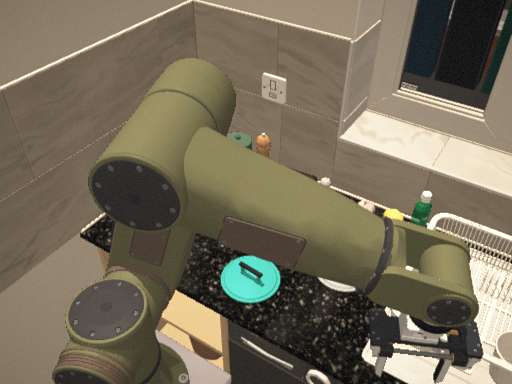

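The top view shows two lid-shaped things. One is a grey steel lid with a black bar at about (338,212); the other is a teal lid at about (275,271). The grey one fits "steel, black bar", so I'll measure it and confirm in a crop. The rack (220,230) has the blue board at its left, so its front faces right.

```bash
cat > h.py <<'E'
import numpy as np,cv2
from station import ctrl
from scipy.spatial.transform import Rotation as Ro
def ray(n,uv,z,m=None):
    m=m or ctrl.camera_model(n);R=Ro.from_rotvec(np.ravel(m["rvec"])).as_matrix();c=-R.T@np.ravel(m["tvec"])
    d=R.T@np.linalg.inv(m["intrinsics"])@np.array([uv[0],uv[1],1.]);return c+d*(z-c[2])/d[2]
def st():
    o=ctrl.get_obs();print("t",round(o["time_s"],2),"q",np.round(o["qpos"],3).tolist(),"p",np.round(o["ee_pos"],4).tolist(),"F",np.round(o["force"],1).tolist(),"w",o["grip_width"],o["grip_force"]);R=Ro.from_euler("xyz",o["eef_rot"]).as_matrix();print(np.round(R,3).tolist());return o,R
E
python3 - <<'E'
from h import *
im=cv2.imread("pics/top0.png")
a,b=im[130:310,140:400],0
cv2.imwrite("pics/crop.png",cv2.resize(a,None,fx=3,fy=3,interpolation=cv2.INTER_CUBIC))
hsv=cv2.cvtColor(im,cv2.COLOR_BGR2HSV)
def big(mask,x0,x1,y0,y1):
    k=np.zeros_like(mask);k[y0:y1,x0:x1]=mask[y0:y1,x0:x1]
    c,_=cv2.findContours(k,cv2.RETR_EXTERNAL,cv2.CHAIN_APPROX_NONE);return max(c,key=cv2.contourArea)
lid=big(((hsv[:,:,2]>110)&(hsv[:,:,1]<70)).astype(np.uint8),300,375,175,250)
e=cv2.fitEllipse(lid);print("lid",e,ray("top",e[0],.006))
P=np.array([ray("top",p[0],.006)[:2] for p in lid]);print("circle",cv2.minEnclosingCircle(P.astype(np.float32)))
h=big((hsv[:,:,2]<90).astype(np.uint8),322,356,198,226);r=cv2.minAreaRect(h);bp=[ray("top",p,.047) for p in cv2.boxPoints(r)];print("handle",r,ray("top",r[0],.047),np.round(bp,3).tolist())
bl=big(((hsv[:,:,0]>95)&(hsv[:,:,0]<115)&(hsv[:,:,1]>100)).astype(np.uint8),150,205,165,275)
r=cv2.minAreaRect(bl);print("board",cv2.boxPoints(r).tolist())
for n,uv in dict(mug=(258,178),glass=(236,140),salt=(276,137),teal=(275,271)).items():print(n,ray("top",uv,.04))
E
```

```text
lid ((336.77838134765625, 212.56370544433594), (51.669776916503906, 54.090110778808594), 125.34532928466797) [ 0.56860619 -0.23765636  0.006     ]
circle ((0.5701192021369934, -0.23781460523605347), 0.08133842796087265)
handle ((339.4725341796875, 210.4082794189453), (3.543957471847534, 24.041439056396484), 73.3007583618164) [ 0.56743499 -0.23717223  0.047     ] [[0.563, -0.202, 0.047], [0.582, -0.27, 0.047], [0.571, -0.272, 0.047], [0.553, -0.204, 0.047]]Traceback (most recent call last):
  File "<stdin>", line 13, in <module>
  File "<stdin>", line 8, in big
ValueError: max() iterable argument is empty
```

View pics/crop.png

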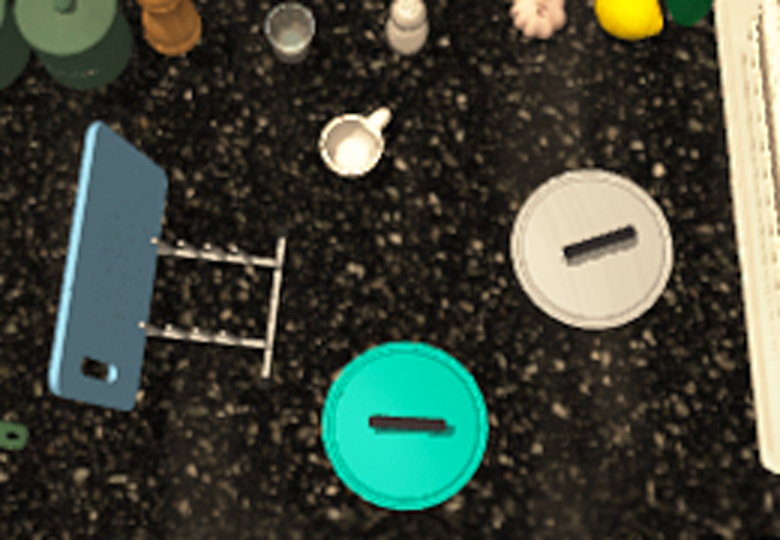

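The crop confirms the grey steel lid with black bar (crop (592,248)); the other is teal. The rack's rails run from crop (155,242) to (280,264) and from (143,325) to (268,345), with the front bar from (283,238) to (266,377). I'll enlarge the rack to locate the tines.

```bash
python3 - <<'E'
from h import *
im=cv2.imread("pics/top0.png")
cv2.imwrite("pics/rack.png",cv2.resize(im[200:260,178:242],None,fx=10,fy=10,interpolation=cv2.INTER_CUBIC))
o=lambda u,v:(140+u/3-.33,130+v/3-.33)
for n,(p,z) in dict(A1=((155,242),.025),A2=((280,264),.025),B1=((143,325),.025),B2=((268,345),.025),F1=((283,238),.025),F2=((266,377),.025),bt1=((97,122),.2),bt2=((53,390),.2),mug=((350,147),.045),glass=((290,12),.06),salt=((408,5),.09),saltb=((406,45),.01),teal=((405,425),.01)).items():print(n,np.round(ray("top",o(*p),z),3))
E
```

```text
A1 [0.586 0.193 0.025]
A2 [0.56  0.071 0.025]
B1 [0.505 0.205 0.025]
B2 [0.481 0.085 0.025]
F1 [0.586 0.068 0.025]
F2 [0.451 0.087 0.025]
bt1 [0.658 0.219 0.2  ]
bt2 [0.431 0.253 0.2  ]
mug [ 0.67  -0.001  0.045]
glass [0.806 0.054 0.06 ]
salt [ 0.798 -0.061  0.09 ]
saltb [ 0.786 -0.063  0.01 ]
teal [ 0.402 -0.044  0.01 ]
```

View pics/rack.png

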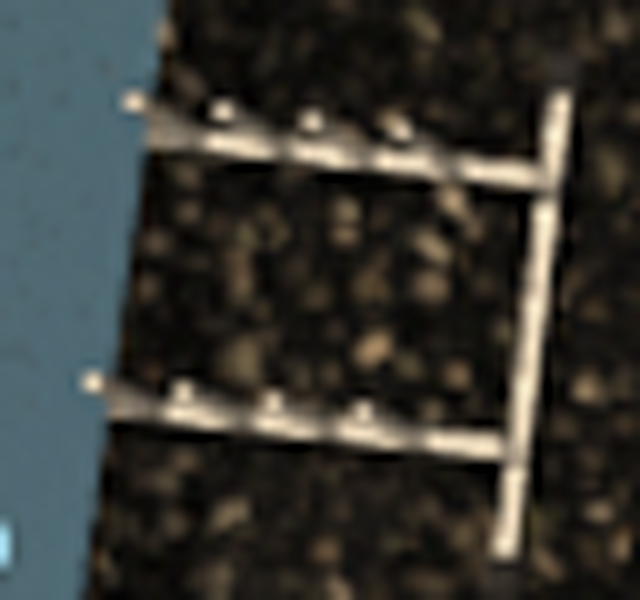

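The enlargement shows eight bright tine tips: far row (133,102), (222,112), (312,121), (402,130); near row (92,382), (182,392), (272,402), (363,410). I'll fit the rack pose on those at z ≈ 0.08.

```bash
python3 - <<'E'
from h import *
A=[(133,102),(222,112),(312,121),(402,130),(92,382),(182,392),(272,402),(363,410)]
W=np.array([ray("top",(178+(u+.5)/10-.5,200+(v+.5)/10-.5),.080)[:2] for u,v in A])
xs=np.array([36.9,11.9,-13.1,-38.1])/1e3
# rack +x ~ world +y, rack +y ~ world -x
M=np.array([(x,s) for s in(-.04,.04) for x in xs])
S,_=cv2.estimateAffinePartial2D(M,W);sc=np.hypot(S[0,0],S[1,0]);th=np.arctan2(S[1,0],S[0,0])
print("scale",sc,"th",th,"origin",S[:,2],"res",np.abs(M@S[:,:2].T+S[:,2]-W).max())
R=np.array([[np.cos(th),-np.sin(th)],[np.sin(th),np.cos(th)]]);t=W.mean(0)-R@M.mean(0);print("o",t)
ti=np.radians(12);X=np.array([*R[:,0],0]);n=np.cos(ti)*X-np.sin(ti)*np.array([0,0,1])
seat=np.array([*(t+R@[.028,0]),.096]);print("toolz",n,"seat",seat,"handle",seat-.036*n,"az",np.degrees(th))
h=seat-.036*n;print("TCP (grasp)",h+.0188*n)
st()
E
```

```text
scale 0.9975519895788819 th 1.425173515846787 origin [0.53253148 0.15598332] res 0.0008054845305294489
o [0.53253169 0.15598477]
toolz [ 0.1419377   0.96779462 -0.20791169] seat [0.53659473 0.18368841 0.096     ] handle [0.53148497 0.1488478  0.10348482] az 81.65642753184184
TCP (grasp) [0.5341534  0.16704234 0.09957608]
t 0.1 q [-1.208, 0.3, 1.522, 0.0, 1.321, -0.067] p [0.2291, -0.4998, 0.2049] F [-0.5, 0.4, -0.3] w 0.09423384158962692 0.0
[[0.909, 0.417, -0.0], [0.417, -0.909, 0.001], [0.0, -0.001, -1.0]]
```

```bash
cat >> h.py <<'E'
def plan(p,R,n,g,p0=None,R0=None):
    if p0 is None:
        o=ctrl.get_obs();p0=np.array(o["ee_pos"]);R0=Ro.from_euler("xyz",o["eef_rot"])
    w=(R0.inv()*R).as_rotvec()/n;c=p0.copy();Rc=R0;L=[]
    for k in range(n):
        t=np.round(Rc.inv().apply(p0+(p-p0)*(k+1)/n-c),3);ww=np.round(w,3);L.append([*t.tolist(),*ww.tolist(),g])
        c=c+Rc.apply(t);Rc=Rc*Ro.from_rotvec(ww)
    for i in range(0,n,5):print(L[i:i+5])
    print("ends",np.round(c,4),"roterr",(Rc.inv()*R).magnitude())
    return c,Rc
def down(yaw):
    x=np.array([np.cos(yaw),np.sin(yaw),0]);z=np.array([0,0,-1.]);return Ro.from_matrix(np.c_[x,np.cross(z,x),z])
E
python3 - <<'E'
from h import *
plan(np.array([.568,-.2375,.14]),down(1.84),10,1)
E
```

```text
[[0.042, -0.01, 0.007, -0.0, -0.0, -0.141, 1], [0.042, -0.003, 0.006, -0.0, -0.0, -0.141, 1], [0.043, 0.002, 0.007, -0.0, -0.0, -0.141, 1], [0.042, 0.008, 0.006, -0.0, -0.0, -0.141, 1], [0.041, 0.014, 0.007, -0.0, -0.0, -0.141, 1]]
[[0.038, 0.02, 0.006, -0.0, -0.0, -0.141, 1], [0.035, 0.025, 0.007, -0.0, -0.0, -0.141, 1], [0.031, 0.029, 0.006, -0.0, -0.0, -0.141, 1], [0.027, 0.034, 0.007, -0.0, -0.0, -0.141, 1], [0.021, 0.037, 0.006, -0.0, -0.0, -0.141, 1]]
ends [ 0.5685 -0.2377  0.1401] roterr 0.001080676961678396
```

Call:
jog_arm(motion=[[0.042, -0.01, 0.007, 0, 0, -0.141, 1], [0.042, -0.003, 0.006, 0, 0, -0.141, 1], [0.043, 0.002, 0.007, 0, 0, -0.141, 1], [0.042, 0.008, 0.006, 0, 0, -0.141, 1], [0.041, 0.014, 0.007, 0, 0, -0.141, 1]])

```text
time_s: 0.6
ee_pos: [0.3996, -0.3672, 0.1721]
eef_rot: [-3.141, -0.0, 1.14]
force: [0.6, -0.7, 0.5]
grip_width: 0.0937
grip_force: 0.0
```

Call:
jog_arm(motion=[[0.038, 0.02, 0.006, 0, 0, -0.141, 1], [0.035, 0.025, 0.007, 0, 0, -0.141, 1], [0.031, 0.029, 0.006, 0, 0, -0.141, 1], [0.027, 0.034, 0.007, 0, 0, -0.141, 1], [0.021, 0.037, 0.006, 0, 0, -0.141, 1]])

```text
time_s: 1.1
ee_pos: [0.5697, -0.2365, 0.1398]
eef_rot: [-3.141, -0.0, 1.846]
force: [-0.5, -0.9, -0.2]
grip_width: 0.0941
grip_force: 0.0
```

Call:
jog_arm(motion=[[0, 0, 0, 0, 0, 0, 1], [0, 0, 0, 0, 0, 0, 1]])

```text
time_s: 1.3
ee_pos: [0.5686, -0.2373, 0.1397]
eef_rot: [-3.141, -0.001, 1.84]
force: [-0.2, -0.1, -1.1]
grip_width: 0.0939
grip_force: 0.0
```

```bash
python3 - <<'E'
from h import *
st();m=ctrl.camera_model("wrist");im=ctrl.camera("wrist")[:,:,::-1];cv2.imwrite("pics/w1.png",im)
np.savez("w1.npz",**{k:np.array(v) for k,v in m.items() if k in("intrinsics","rvec","tvec")})
E
```

```text
t 1.3 q [-0.455, 0.504, 1.394, -0.0, 1.245, -0.724] p [0.5686, -0.2373, 0.1397] F [-0.2, -0.1, -1.1] w 0.09392102669887796 0.0
[[-0.266, 0.964, -0.001], [0.964, 0.266, 0.001], [0.001, -0.001, -1.0]]
```

View pics/w1.png

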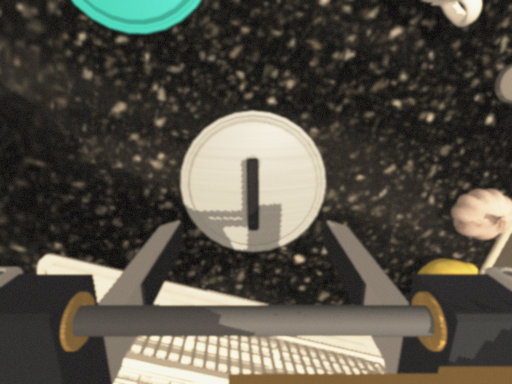

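The wrist view shows the grey lid centred at about (253,180), with the black bar upright at about (252,158)–(252,230).

```bash
python3 - <<'E'
from h import *
im=cv2.imread("pics/w1.png");m=dict(np.load("w1.npz"))
g=im.max(2);k=np.zeros_like(g);k[150:236,238:268]=(g[150:236,238:268]<50)*255
c=max(cv2.findContours(k,0,1)[0],key=cv2.contourArea);r=cv2.minAreaRect(c);print(r)
b=np.array([ray("",p,.047,m) for p in cv2.boxPoints(r)]);print(b.round(4).tolist(),"c",b.mean(0))
E
```

```text
((253.0, 218.0), (8.0, 20.0), 0.0)
[[0.5744, -0.2716, 0.047], [0.5688, -0.2512, 0.047], [0.5764, -0.2491, 0.047], [0.5822, -0.2695, 0.047]] c [ 0.57544294 -0.26034606  0.047     ]
```

```bash
python3 - <<'E'
from h import *
im=cv2.imread("pics/w1.png");m=dict(np.load("w1.npz"));g=im.max(2)
print([(v,np.flatnonzero(g[v,235:270]<75)[[0,-1]]+235) for v in range(160,205,8)],np.flatnonzero(g[140:240,252]<75)[[0,-1]]+140)
for p in [(252,158),(252.5,194),(253,230)]:print(ray("",p,.047,m))
plan(np.array([.568,-.2375,.0232]),down(1.835),5,1)
E
```

```text
[(160, array([248, 256])), (168, array([248, 256])), (176, array([248, 256])), (184, array([248, 257])), (192, array([248, 257])), (200, array([248, 256]))] [159 229]
[ 0.55840398 -0.20266748  0.047     ]
[ 0.56827652 -0.23642585  0.047     ]
[ 0.57887182 -0.2726556   0.047     ]
[[0.0, 0.0, 0.023, -0.0, -0.0, 0.001, 1], [0.0, 0.0, 0.024, -0.0, -0.0, 0.001, 1], [0.0, 0.0, 0.023, -0.0, -0.0, 0.001, 1], [0.0, 0.0, 0.024, -0.0, -0.0, 0.001, 1], [0.001, 0.0, 0.023, -0.0, -0.0, 0.001, 1]]
ends [ 0.5678 -0.2371  0.0231] roterr 0.0014846641059389576
```

The handle centre agrees with the top view to 1 mm. Descending and gripping.

Call:
jog_arm(motion=[[0, 0, 0.025, 0, 0, 0, 1], [0, 0, 0.025, 0, 0, 0, 1], [0, 0, 0.025, 0, 0, 0, 1], [0, 0, 0.025, 0, 0, 0, 1], [0, 0, 0.0165, 0, 0, 0, 1]])

```text
time_s: 1.85
ee_pos: [0.5673, -0.2389, 0.0226]
eef_rot: [-3.141, -0.001, 1.837]
force: [-0.5, -0.9, 0.2]
grip_width: 0.0939
grip_force: 0.0
```

Call:
jog_arm(motion=[[0, 0, 0, 0, 0, 0, 1], [0, 0, 0, 0, 0, 0, -1], [0, 0, 0, 0, 0, 0, -1], [0, 0, 0, 0, 0, 0, -1], [0, 0, 0, 0, 0, 0, -1]], squeeze=50)

```text
time_s: 2.35
ee_pos: [0.5689, -0.2381, 0.0247]
eef_rot: [3.141, 0.001, 1.84]
force: [-0.4, 0.4, 0.5]
grip_width: 0.0654
grip_force: 0.0
```

Call:
jog_arm(motion=[[0, 0, 0, 0, 0, 0, -1], [0, 0, 0, 0, 0, 0, -1], [0, 0, 0, 0, 0, 0, -1], [0, 0, 0, 0, 0, 0, -1], [0, 0, 0, 0, 0, 0, -1]])

```text
time_s: 2.85
ee_pos: [0.5686, -0.238, 0.0239]
eef_rot: [-3.142, -0.0, 1.84]
force: [0.8, 0.5, -0.5]
grip_width: 0.0252
grip_force: 0.0
```

Call:
jog_arm(motion=[[0, 0, 0, 0, 0, 0, -1], [0, 0, 0, 0, 0, 0, -1], [0, 0, 0, 0, 0, 0, -1], [0, 0, 0, 0, 0, 0, -1]])

```text
time_s: 3.25
ee_pos: [0.5686, -0.238, 0.024]
eef_rot: [-3.142, 0.0, 1.84]
force: [0.2, 0.8, 0.1]
grip_width: 0.0113
grip_force: 50.0
```

Call:
jog_arm(motion=[[0, 0, -0.01, 0, 0, 0, -1], [0, 0, -0.03, 0, 0, 0, -1], [0, 0, -0.04, 0, 0, 0, -1], [0, 0, -0.04, 0, 0, 0, -1], [0, 0, -0.04, 0, 0, 0, -1]])

```text
time_s: 3.75
ee_pos: [0.5682, -0.2378, 0.1861]
eef_rot: [-3.141, -0.0, 1.84]
force: [1.4, -0.5, -4.1]
grip_width: 0.0111
grip_force: 50.0
```

Call:
jog_arm(motion=[[0, 0, -0.04, 0, 0, 0, -1], [0, 0, -0.02, 0, 0, 0, -1], [0, 0, 0, 0, 0, 0, -1]])

```text
time_s: 4.05
ee_pos: [0.5692, -0.2382, 0.2476]
eef_rot: [3.138, 0.004, 1.84]
force: [0.5, 0.4, -2.9]
grip_width: 0.0117
grip_force: 50.0
```

Call:
jog_arm(motion=[[0, 0, 0, 0, 0.1, 0, -1], [0, 0, 0, 0, 0.1, 0, -1], [0, 0, 0, 0, 0.1, 0, -1], [0, 0, 0, 0, 0, 0, -1]])

```text
time_s: 4.45
ee_pos: [0.5679, -0.2392, 0.2408]
eef_rot: [-3.138, -0.305, 1.836]
force: [-0.4, 0.2, -3.9]
grip_width: 0.0116
grip_force: 50.0
```

```bash
python3 - <<'E'
from h import *
st()
E
```

```text
t 4.45 q [-0.548, 0.564, 1.095, 0.207, 1.706, -0.809] p [0.5679, -0.2392, 0.2408] F [-0.4, 0.2, -3.9] w 0.011622035512833868 49.99047875404358
[[-0.25, 0.965, -0.082], [0.921, 0.263, 0.288], [0.3, -0.003, -0.954]]
```

Lid is held (about 0.35 kg), and bending to +y uses positive q4, which is within range. Next I'll fit a kinematic model and pick the final roll.

```bash
cat >> h.py <<'E'
Z=np.array([0,0,1.]);LAT,L1,L2,HD=.0367,.406,.4424,-.0735
def fk(q,d):
    A=Ro.from_euler("ZY",[q[0],q[1]]);B=Ro.from_euler("ZY",[q[0],q[1]+q[2]]);R=B*Ro.from_euler("ZYZ",[q[3],q[4],q[5]+np.pi/2])
    return np.array([0,0,HD+d])+Ro.from_euler("z",q[0]).apply([0,LAT,0])+L1*A.apply(Z)+L2*B.apply(Z)+d*R.apply(Z),R
LO=np.array([-3.03,-.79,.23,-1.04,0,-2.55]);HI=np.array([3.03,2.21,2.52,4.18,3.07,2.55])
from scipy.optimize import least_squares
def ik(p,R,d,q0):
    f=lambda q:np.r_[(fk(q,d)[0]-p)*5,(fk(q,d)[1].inv()*R).as_rotvec()]
    s=least_squares(f,np.clip(q0,LO+.01,HI-.01),bounds=(LO,HI));return s.x,np.linalg.norm(s.fun)
th=1.42517;ORG=np.array([.53253,.15598,0]);X=np.array([np.cos(th),np.sin(th),0]);ti=np.radians(12)
N=np.cos(ti)*X-np.sin(ti)*Z;T=np.sin(ti)*X+np.cos(ti)*Z;SEAT=ORG+.028*X+.096*Z;H=np.cross(T,N)
def pose(up,roll=0,off=.018,dx=0.):  # tool y = T turned by roll about N
    y=np.cos(roll)*T+np.sin(roll)*H;R=Ro.from_matrix(np.c_[np.cross(y,N),y,N]);return SEAT+dx*X+up*T-off*N,R
E
python3 - <<'E'
from h import *
o,Rm=st();q=np.array(o["qpos"]);best=min(np.arange(.05,.5,.001),key=lambda d:np.linalg.norm(fk(q,d)[0]-o["ee_pos"]))
print("d",best,np.linalg.norm(fk(q,best)[0]-o["ee_pos"]),(fk(q,best)[1].inv()*Ro.from_matrix(Rm)).magnitude())
for roll in np.radians([0,45,90,135,180,225,270,315]):
    r=[]
    for up in(.1,0):
        p,R=pose(up,roll);r.append(min((ik(p,R,best,q0) for q0 in([-.3,.7,1.8,1.3,1.5,x] for x in(-2,0,2))),key=lambda a:a[1]))
    print(round(np.degrees(roll)),[(np.round(a,2).tolist(),round(e,4)) for a,e in r])
E
```

```text
t 4.45 q [-0.548, 0.564, 1.095, 0.207, 1.706, -0.809] p [0.5679, -0.2392, 0.2408] F [-0.4, 0.2, -3.9] w 0.011622035512833868 49.99047875404358
[[-0.25, 0.965, -0.082], [0.921, 0.263, 0.288], [0.3, -0.003, -0.954]]
d 0.24300000000000016 0.00752438560507955 3.58748196558083e-16
0 [([-0.17, 0.43, 1.86, 1.4, 1.45, -2.28], np.float64(0.0)), ([-0.21, 0.61, 1.87, 1.39, 1.44, -2.48], np.float64(0.0))]
45 [([-0.12, 0.37, 1.74, 1.19, 1.38, -2.55], np.float64(0.393)), ([-0.22, 0.65, 2.01, 1.59, 1.46, 2.55], np.float64(0.3532))]
90 [([-0.17, 0.43, 1.86, 1.4, 1.45, 2.43], np.float64(0.0)), ([-0.21, 0.61, 1.87, 1.39, 1.44, 2.23], np.float64(0.0))]
135 [([-0.17, 0.43, 1.86, 1.4, 1.45, 1.65], np.float64(0.0)), ([-0.21, 0.61, 1.87, 1.39, 1.44, 1.44], np.float64(0.0))]
180 [([-0.17, 0.43, 1.86, 1.4, 1.45, 0.86], np.float64(0.0)), ([-0.21, 0.61, 1.87, 1.39, 1.44, 0.66], np.float64(0.0))]
225 [([-0.17, 0.43, 1.86, 1.4, 1.45, 0.08], np.float64(0.0)), ([-0.21, 0.61, 1.87, 1.39, 1.44, -0.13], np.float64(0.0))]
270 [([-0.17, 0.43, 1.86, 1.4, 1.45, -0.71], np.float64(0.0)), ([-0.21, 0.61, 1.87, 1.39, 1.44, -0.91], np.float64(0.0))]
315 [([-0.17, 0.43, 1.86, 1.4, 1.45, -1.49], np.float64(0.0)), ([-0.21, 0.61, 1.87, 1.39, 1.44, -1.7], np.float64(0.0))]
```

```bash
python3 - <<'E'
from h import *
o,Rm=st();R0=Ro.from_matrix(Rm);pA,R=pose(.15,np.pi,dx=-.17);print(pA,(R0.inv()*R).magnitude())
pA=np.array([*pA[:2],.26])
n=15;c,Rc=plan(pA,R,n,-1)
q=np.array(o["qpos"])
for k in range(0,n+1,3):
    f=k/n;Rk=R0*Ro.from_rotvec((R0.inv()*R).as_rotvec()*f);q,e=ik(o["ee_pos"]+(pA-o["ee_pos"])*f,Rk,.243,q);print(q.round(2),round(e,4),Rk.as_matrix()[:,2].round(2))
E
```

```text
t 4.45 q [-0.548, 0.564, 1.095, 0.207, 1.706, -0.809] p [0.5679, -0.2392, 0.2408] F [-0.4, 0.2, -3.9] w 0.011622035512833868 49.99047875404358
[[-0.25, 0.965, -0.082], [0.921, 0.263, 0.288], [0.3, -0.003, -0.954]]
[0.51389471 0.02891939 0.24646455] 2.091844298261242
[[0.018, 0.001, 0.004, 0.039, 0.074, 0.112, -1], [0.017, -0.0, 0.006, 0.039, 0.074, 0.112, -1], [0.017, -0.003, 0.007, 0.039, 0.074, 0.112, -1], [0.016, -0.003, 0.008, 0.039, 0.074, 0.112, -1], [0.015, -0.005, 0.009, 0.039, 0.074, 0.112, -1]]
[[0.013, -0.007, 0.011, 0.039, 0.074, 0.112, -1], [0.012, -0.007, 0.012, 0.039, 0.074, 0.112, -1], [0.01, -0.008, 0.013, 0.039, 0.074, 0.112, -1], [0.008, -0.009, 0.014, 0.039, 0.074, 0.112, -1], [0.006, -0.008, 0.015, 0.039, 0.074, 0.112, -1]]
[[0.004, -0.009, 0.015, 0.039, 0.074, 0.112, -1], [0.001, -0.008, 0.017, 0.039, 0.074, 0.112, -1], [0.0, -0.008, 0.016, 0.039, 0.074, 0.112, -1], [-0.002, -0.007, 0.017, 0.039, 0.074, 0.112, -1], [-0.005, -0.006, 0.017, 0.039, 0.074, 0.112, -1]]
ends [0.5137 0.0293 0.2598] roterr 0.005715824122860044
[-0.54  0.58  1.07  0.21  1.71 -0.8 ] 0.0 [-0.08  0.29 -0.95]
[-0.51  0.63  1.05  0.33  1.9  -0.41] 0.0 [-0.21  0.47 -0.85]
[-0.5   0.63  1.12  0.53  1.99 -0.03] 0.0 [-0.25  0.67 -0.7 ]
[-0.5   0.58  1.28  0.76  1.98  0.34] 0.0 [-0.2   0.83 -0.52]
[-0.5   0.49  1.51  0.98  1.88  0.66] 0.0 [-0.06  0.94 -0.35]
[-0.48  0.37  1.77  1.21  1.73  0.94] 0.0 [ 0.14  0.97 -0.21]
```

Call:
jog_arm(motion=[[0.018, 0.001, 0.004, 0.039, 0.074, 0.112, -1], [0.017, 0, 0.006, 0.039, 0.074, 0.112, -1], [0.017, -0.003, 0.007, 0.039, 0.074, 0.112, -1], [0.016, -0.003, 0.008, 0.039, 0.074, 0.112, -1], [0.015, -0.005, 0.009, 0.039, 0.074, 0.112, -1]], squeeze=58)

```text
time_s: 4.95
ee_pos: [0.5508, -0.1472, 0.2491]
eef_rot: [-2.644, -0.529, 1.142]
force: [-0.1, -0.2, -3.0]
grip_width: 0.0114
grip_force: 58.0
```

Call:
jog_arm(motion=[[0.013, -0.007, 0.011, 0.039, 0.074, 0.112, -1], [0.012, -0.007, 0.012, 0.039, 0.074, 0.112, -1], [0.01, -0.008, 0.013, 0.039, 0.074, 0.112, -1], [0.008, -0.009, 0.014, 0.039, 0.074, 0.112, -1], [0.006, -0.008, 0.015, 0.039, 0.074, 0.112, -1]])

```text
time_s: 5.45
ee_pos: [0.532, -0.0577, 0.2546]
eef_rot: [-2.097, -0.396, 0.402]
force: [0.1, 0.3, -4.0]
grip_width: 0.0114
grip_force: 58.0
```

Call:
jog_arm(motion=[[0.004, -0.009, 0.015, 0.039, 0.074, 0.112, -1], [0.001, -0.008, 0.017, 0.039, 0.074, 0.112, -1], [0, -0.008, 0.016, 0.039, 0.074, 0.112, -1], [-0.002, -0.007, 0.017, 0.039, 0.074, 0.112, -1], [-0.005, -0.006, 0.017, 0.039, 0.074, 0.112, -1]])

```text
time_s: 5.95
ee_pos: [0.5129, 0.032, 0.2602]
eef_rot: [-1.782, 0.004, -0.151]
force: [0.8, -0.0, -2.8]
grip_width: 0.0112
grip_force: 58.0
```

Call:
jog_arm(motion=[[0, 0, 0, 0, 0, 0, -1], [0, 0, 0, 0, 0, 0, -1]])

```text
time_s: 6.15
ee_pos: [0.5132, 0.031, 0.2612]
eef_rot: [-1.783, -0.004, -0.145]
force: [-0.4, 0.2, -3.2]
grip_width: 0.0116
grip_force: 58.0
```

```bash
python3 - <<'E'
from h import *
o,_=st();pB,R=pose(.10,np.pi);print((Ro.from_euler("xyz",o["eef_rot"]).inv()*R).as_rotvec(),pB)
plan(pB,R,10,-1)
cv2.imwrite("pics/t2.png",ctrl.camera("top")[100:292,100:356,::-1].repeat(3,0).repeat(3,1))
E
```

```text
t 6.15 q [-0.522, 0.44, 1.732, 1.178, 1.749, 0.89] p [0.5132, 0.031, 0.2612] F [-0.4, 0.2, -3.2] w 0.011576225553552408 57.99112915992737
[[0.989, -0.027, 0.142], [-0.145, -0.209, 0.967], [0.004, -0.978, -0.21]]
[ 0.0023545  -0.00044347  0.00357744] [0.53705525 0.18683443 0.19755717]
[[0.0, 0.003, 0.017, 0.0, -0.0, 0.0, -1], [0.0, 0.003, 0.016, 0.0, -0.0, 0.0, -1], [0.0, 0.003, 0.017, 0.0, -0.0, 0.0, -1], [0.0, 0.003, 0.017, 0.0, -0.0, 0.0, -1], [0.0, 0.003, 0.017, 0.0, -0.0, 0.0, -1]]
[[0.001, 0.002, 0.016, 0.0, -0.0, 0.0, -1], [-0.0, 0.003, 0.017, 0.0, -0.0, 0.0, -1], [-0.0, 0.003, 0.017, 0.0, -0.0, 0.0, -1], [-0.0, 0.003, 0.017, 0.0, -0.0, 0.0, -1], [-0.0, 0.003, 0.016, 0.0, -0.0, 0.0, -1]]
ends [0.5372 0.1864 0.1978] roterr 0.004305625459257033
```

View pics/t2.png

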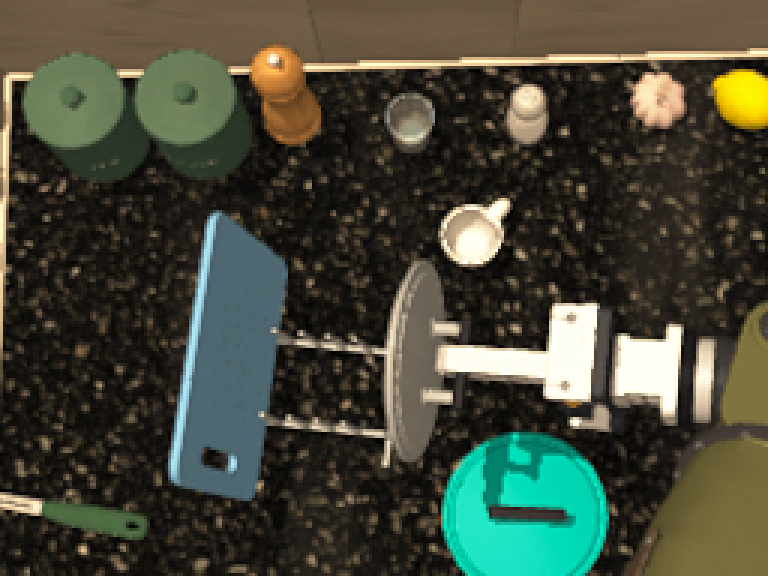

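The view shows the lid upright (crop (415,360)), handle toward the robot side, parallel to the board. Mug, glass and salt are undisturbed. Moving above the gap.

Call:
jog_arm(motion=[[0, 0.003, 0.017, 0.002, 0, 0.004, -1], [0, 0.003, 0.016, 0, 0, 0, -1], [0, 0.003, 0.017, 0, 0, 0, -1], [0, 0.003, 0.017, 0, 0, 0, -1], [0, 0.003, 0.017, 0, 0, 0, -1]])

```text
time_s: 6.7
ee_pos: [0.5252, 0.1105, 0.2289]
eef_rot: [-1.778, 0.002, -0.147]
force: [-0.1, -0.6, -3.1]
grip_width: 0.0111
grip_force: 58.0
```

Call:
jog_arm(motion=[[0.001, 0.002, 0.016, 0, 0, 0, -1], [0, 0.003, 0.017, 0, 0, 0, -1], [0, 0.003, 0.017, 0, 0, 0, -1], [0, 0.003, 0.017, 0, 0, 0, -1], [0, 0.003, 0.016, 0, 0, 0, -1]])

```text
time_s: 7.2
ee_pos: [0.5377, 0.1878, 0.1983]
eef_rot: [-1.778, 0.001, -0.147]
force: [0.4, -0.2, -2.6]
grip_width: 0.0116
grip_force: 58.0
```

Call:
jog_arm(motion=[[0, 0, 0, 0, 0, 0, -1], [0, 0, 0, 0, 0, 0, -1]])

```text
time_s: 7.4
ee_pos: [0.5376, 0.1866, 0.1989]
eef_rot: [-1.777, 0.001, -0.147]
force: [-0.0, 0.1, -2.6]
grip_width: 0.011
grip_force: 58.0
```

```bash
python3 - <<'E'
from h import *
o,Rm=st();pB,R=pose(.10,np.pi);d=pB-o["ee_pos"]
print("tool err",(Rm.T@d).round(4),(Ro.from_matrix(Rm).inv()*R).as_rotvec().round(4))
im=ctrl.camera("top")[:,:,::-1];cv2.imwrite("pics/t3.png",cv2.resize(im[180:270,150:270],None,fx=6,fy=6,interpolation=cv2.INTER_CUBIC))
E
```

```text
t 7.4 q [-0.223, 0.508, 1.821, 1.369, 1.484, 0.815] p [0.5376, 0.1866, 0.1989] F [-0.0, 0.1, -2.6] w 0.01097423111971803 57.99108445644379
[[0.989, -0.031, 0.143], [-0.146, -0.203, 0.968], [-0.001, -0.979, -0.205]]
tool err [-0.0006  0.0013  0.0004] [-0.0029 -0.0009 -0.0016]
```

View pics/t3.png

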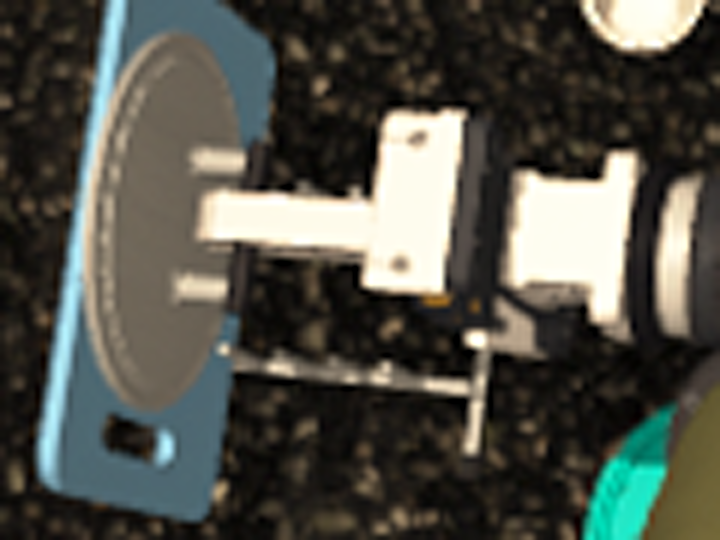

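The view shows the lid above the gap: its rim runs from (180,32) to (150,408) in the crop, the handle faces the front, and the board is untouched. A quick check of those rim extremes before lowering.

```bash
python3 - <<'E'
from h import *
o,Rm=st();c=np.array(o["ee_pos"])+.018*Rm[:,2];print("expected",c.round(4))
m=ctrl.camera_model("top");R=Ro.from_rotvec(np.ravel(m["rvec"]));K=m["intrinsics"]
pr=lambda P:(lambda v:(K@(v/v[2]))[:2])(R.apply(P)+np.ravel(m["tvec"]))
a=np.linspace(0,2*np.pi,360);E=np.array([pr(c+.08*(np.cos(t)*Rm[:,0]+np.sin(t)*Rm[:,1])) for t in a]);E=(E+.5-[150,180])*6
i,j=E[:,1].argmin(),E[:,1].argmax();print("pred top/bottom px",E[i],E[j],"left/right",E[E[:,0].argmin()],E[E[:,0].argmax()])
E
```

```text
t 7.45 q [-0.223, 0.508, 1.821, 1.369, 1.484, 0.815] p [0.5378, 0.1862, 0.1991] F [-0.0, 0.1, -3.8] w 0.011429131408642929 57.991061210632324
[[0.989, -0.031, 0.144], [-0.147, -0.203, 0.968], [-0.001, -0.979, -0.205]]
expected [0.5404 0.2036 0.1954]
pred top/bottom px [181.16521673  26.78739059] [150.88781805 407.75813319] left/right [ 90.6132809 252.9704091] [241.66814735 181.25442352]
```

Prediction and picture agree within about 2 mm. Lowering along the tines.

Call:
jog_arm(motion=[[0, 0.012, 0, -0.002, 0, 0, -1], [0, 0.012, 0, 0, 0, 0, -1], [0, 0.012, 0, 0, 0, 0, -1], [0, 0.012, 0, 0, 0, 0, -1], [0, 0.008, 0, 0, 0, 0, -1]])

```text
time_s: 7.95
ee_pos: [0.5358, 0.1743, 0.1427]
eef_rot: [-1.779, 0.003, -0.148]
force: [0.4, -0.3, -3.9]
grip_width: 0.0114
grip_force: 58.0
```

Call:
jog_arm(motion=[[0, 0.007, 0, 0, 0, 0, -1], [0, 0.007, 0, 0, 0, 0, -1], [0, 0.007, 0, 0, 0, 0, -1], [0, 0.006, 0, 0, 0, 0, -1], [0, 0.005, 0, 0, 0, 0, -1]])

```text
time_s: 8.45
ee_pos: [0.535, 0.1681, 0.1125]
eef_rot: [-1.779, 0.001, -0.148]
force: [0.1, -0.3, -2.7]
grip_width: 0.0114
grip_force: 58.0
```

Call:
jog_arm(motion=[[0, 0.003, 0, 0, 0, 0, -1], [0, 0.002, 0, 0, 0, 0, -1], [0, 0.002, 0, 0, 0, 0, -1], [0, 0.001, 0, 0, 0, 0, -1], [0, 0, 0, 0, 0, 0, -1]])

```text
time_s: 8.95
ee_pos: [0.5347, 0.1665, 0.1051]
eef_rot: [-1.779, 0.001, -0.148]
force: [0.6, 0.3, -2.7]
grip_width: 0.0117
grip_force: 58.0
```

```bash
python3 - <<'E'
from h import *
o,Rm=st();pB,R=pose(0,np.pi);print("tool err",(Rm.T@(pB-o["ee_pos"])).round(4),(Ro.from_matrix(Rm).inv()*R).as_rotvec().round(4),np.round(o["moment"],2))
E
```

```text
t 8.95 q [-0.263, 0.697, 1.813, 1.355, 1.47, 0.632] p [0.5347, 0.1665, 0.1051] F [0.6, 0.3, -2.7] w 0.011657513936079153 57.9910683631897
[[0.989, -0.032, 0.144], [-0.147, -0.205, 0.968], [-0.001, -0.978, -0.207]]
tool err [-0.0006  0.0053  0.0007] [-0.0009 -0.0018 -0.0016] [-0.99  0.16 -0.07]
```

Call:
jog_arm(motion=[[0, 0.001, 0, 0, 0, 0, -1], [0, 0.001, 0, 0, 0, 0, -1], [0, 0.001, 0, 0, 0, 0, -1], [0, 0.001, 0, 0, 0, 0, -1], [0, 0, 0, 0, 0, 0, -1]])

```text
time_s: 9.45
ee_pos: [0.5345, 0.1657, 0.1011]
eef_rot: [-1.779, 0.001, -0.148]
force: [0.2, 0.5, -3.3]
grip_width: 0.0116
grip_force: 58.0
```

Call:
jog_arm(motion=[[0, 0.001, 0, 0, 0, 0, -1], [0, 0, 0, 0, 0, 0, -1]])

```text
time_s: 9.65
ee_pos: [0.5345, 0.1655, 0.1002]
eef_rot: [-1.779, 0.001, -0.148]
force: [0.5, 0.4, -2.7]
grip_width: 0.0112
grip_force: 58.0
```

Call:
jog_arm(motion=[[0, 0.0005, 0, 0, 0, 0, -1], [0, 0, 0, 0, 0, 0, -1], [0, 0.0005, 0, 0, 0, 0, -1], [0, 0, 0, 0, 0, 0, -1]])

```text
time_s: 10.05
ee_pos: [0.5346, 0.1653, 0.0994]
eef_rot: [-1.779, 0.001, -0.148]
force: [0.8, -0.6, -1.5]
grip_width: 0.0118
grip_force: 58.0
```

Call:
jog_arm(motion=[[0, 0.0005, 0, 0, 0, 0, -1], [0, 0, 0, 0, 0, 0, -1]])

```text
time_s: 10.25
ee_pos: [0.5346, 0.1652, 0.099]
eef_rot: [-1.779, 0.001, -0.148]
force: [0.3, 0.5, 0.9]
grip_width: 0.0111
grip_force: 58.0
```

Contact felt (about 4 N taken by the rails). Releasing gently.

Call:
jog_arm(motion=[[0, 0, 0, 0, 0, 0, -1], [0, 0, 0, 0, 0, 0, -1]], squeeze=5)

```text
time_s: 10.45
ee_pos: [0.5346, 0.1652, 0.0989]
eef_rot: [-1.779, 0.001, -0.148]
force: [1.4, 0.2, 0.8]
grip_width: 0.0119
grip_force: 5.0
```

Call:
jog_arm(motion=[[0, 0, 0, 0, 0, 0, -0.6], [0, 0, 0, 0, 0, 0, -0.4], [0, 0, 0, 0, 0, 0, -0.2], [0, 0, 0, 0, 0, 0, -0.1], [0, 0, 0, 0, 0, 0, -0.1]])

```text
time_s: 10.95
ee_pos: [0.5344, 0.1652, 0.0987]
eef_rot: [-1.779, 0.001, -0.148]
force: [0.1, 0.5, 0.3]
grip_width: 0.0419
grip_force: 0.0
```

Call:
jog_arm(motion=[[0, 0, 0, 0, 0, 0, -0.1], [0, 0, 0, 0, 0, 0, -0.1], [0, 0, 0, 0, 0, 0, -0.1]])

```text
time_s: 11.25
ee_pos: [0.5345, 0.1652, 0.0988]
eef_rot: [-1.779, 0.001, -0.148]
force: [0.5, -0.2, -0.3]
grip_width: 0.0427
grip_force: 0.0
```

```bash
python3 - <<'E'
from h import *
st()
cv2.imwrite("pics/w4.png",ctrl.camera("wrist")[:,:,::-1])
E
```

```text
t 11.25 q [-0.265, 0.711, 1.811, 1.354, 1.469, 0.62] p [0.5345, 0.1652, 0.0988] F [0.5, -0.2, -0.3] w 0.042710058168181665 0.0
[[0.989, -0.032, 0.144], [-0.147, -0.205, 0.968], [-0.001, -0.978, -0.207]]
```

View pics/w4.png

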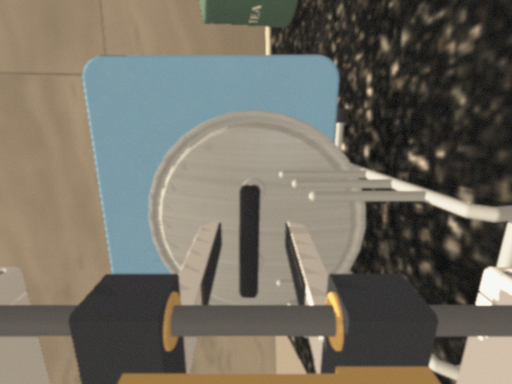

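The view (turned 90°) shows the lid standing, its bar at (250,240) free between the open fingers at about x = 215 and 290. Backing straight out.

Call:
jog_arm(motion=[[0, 0, -0.01, 0, 0, 0, -0.1], [0, 0, -0.02, 0, 0, 0, -0.1], [0, 0, -0.025, 0, 0, 0, -0.1], [0, 0, -0.025, 0, 0, 0, -0.1], [0, 0, -0.025, 0, 0, 0, -0.1]])

```text
time_s: 11.8
ee_pos: [0.519, 0.0621, 0.1208]
eef_rot: [-1.779, 0.001, -0.148]
force: [0.9, 0.5, 0.7]
grip_width: 0.0422
grip_force: 0.0
```

Call:
jog_arm(motion=[[0, -0.02, -0.025, 0, 0, 0, -0.1], [0, -0.02, -0.025, 0, 0, 0, -0.1], [0, -0.02, -0.01, 0, 0, 0, -0.1], [0, 0, 0, 0, 0, 0, -0.1], [0, 0, 0, 0, 0, 0, -0.1]])

```text
time_s: 12.3
ee_pos: [0.5125, 0.0175, 0.1914]
eef_rot: [-1.78, 0.001, -0.148]
force: [-0.2, -0.7, 0.1]
grip_width: 0.0421
grip_force: 0.0
```

```bash
python3 - <<'E'
from h import *
st()
a=ctrl.camera("top")[110:290,130:330,::-1]
cv2.imwrite("pics/f.png",cv2.resize(a,None,fx=3.3,fy=3.3,interpolation=cv2.INTER_CUBIC))
E
```

```text
t 12.3 q [-0.545, 0.567, 1.742, 1.146, 1.712, 0.761] p [0.5125, 0.0175, 0.1914] F [-0.2, -0.7, 0.1] w 0.0421279936872248 0.0
[[0.989, -0.032, 0.144], [-0.148, -0.205, 0.968], [-0.001, -0.978, -0.207]]
```

View pics/f.png

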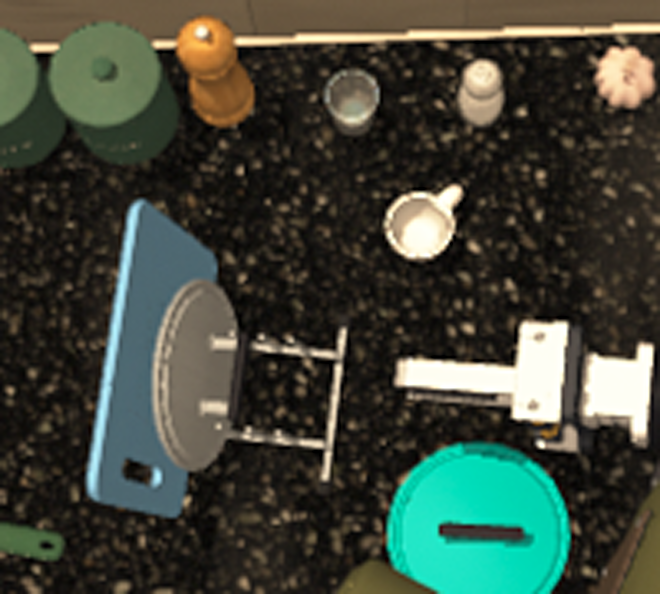

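The lid stands in the gap in front of the board, at about (198,375) in the crop, with its handle to the front. The board, mug, glass and salt cellar are where they were, and the gripper is clear, so I'm handing in.

```bash
python3 -c "
from station import ctrl
print(ctrl.hand_in())"
```

```text
the job is handed in; nothing more can be done
None
```

The steel lid is standing on the rails in the gap in front of the board, handle to the front, lowered in gently. The board, mug, glass and salt cellar look undisturbed, and the job was handed in at about 12.4 s; no verdict came back.

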